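# Pin the sprocket arm into line

### The arm

A 6-joint arm with a two-finger parallel gripper is mounted at the origin on the work surface. World frame = base frame: x ahead of the robot, y to its left, z up, the work surface at z = 0. Lengths are in m, angles in rad, forces in N, time in s.
With the tool pointing down it reaches from about 0.25 to 0.725 m from the base axis. Payload 4 kg.
Tool frame: the origin (TCP) lies at the very end of the fingers, on their centre line; the grasp point (between the pads) lies 19 mm behind it; z points along the fingers, x is the direction in which the jaws open and shut, and the axes are right-handed (so a half turn about z gives the same grasp; the last joint's range is limited). The gripper opens to 85 mm and grips with 20 to 120 N. Pads are 22 mm wide; open, the fingers measure 114 mm over their backs; the gripper's body (76 mm by 85 mm) begins 54 mm behind the grasp point. The pads swing forward as they close: fully open they stand 13 mm farther back than shut.
Start: joints at [1.122, 0.241, 0.005, 1.335, 0, 1.571], TCP at [0.217, 0.45, 0.231] pointing down, gripper open.
Joint ranges: [-2.72, 2.72], [-1.05, 1.87], [-1.09, 1.28], [-1.99, 2.15], [-1.42, 1.44], [-3.14, 3.14]. Speed limits (rad/s): [2.79, 2.79, 3.14, 3.14, 3.14, 3.14].

### API

Orientations are given as a unit quaternion [x, y, z, w].
In Python, from workcell import sensors, vision, order gives the robot as it stands.
- The arm moves only by the tool step_arm, never from a script. Its argument "series" is a list of rows, each a list of 4 numbers: the shift along the tool's x, y, z in m, then the turn about the tool's z in rad. In form: [[x, y, z, roll], ...]. A call has exactly 8 rows; each row shifts and turns the commanded pose from where the row before left it, along the tool's axes as they then stand; what a row does not reach is not made up. A row lasts 1/10 s, in which the tool goes at most 50 mm and 8.59 degrees, less where a joint would pass 70% of its speed; a pose out of reach is approached as far as the arm can. A call with a gripper value outside its range is refused whole. "fingers" is the finger opening in m, from 0 to 0.0854, set as the call begins (left out, the last holds). The fingers move at their own pace and stop on an object; the grip force is fixed at half the most. Time passes only in rows, so rows that do not move let the fingers close, or fill a call up. It gives the time, the measured TCP pose, the force and the opening at its end, in the units of the state.
- sensors.get_obs(): the state, without advancing time (a new reading comes with each control period).
- vision.camera(name): name is "scene" or "top"; returns (picture, depth): 400x640x3 uint8, red, green, blue; 400x640 float32, m along the optical axis (not along the pixel's ray), 0 where there is no reading.
- vision.camera_info(name): a dict with "mtx" (3x3 intrinsics, pixels), "k1" (the pictures are not rectified: a ray, as slopes to the right and down, at radius r is drawn at 1 + k1 r^2 times it, then the intrinsics apply), "T" (4x4, takes a point from camera to world coordinates). Camera axes: x right, y up, looking along -z (the intrinsics and any distortion apply to the point x, -y, -z); pixel columns grow to the right and rows downward; lengths in m; the calibration is good to about 2 mm. A picture is of the moment at which its call begins. camera_info takes no time and is no camera call.
- order.job_done(): hands the job in, once; it reports no verdict.
The state is a dict: "clock": time; "joint_pos": joint angles; "joint_vel": joint speeds; "tau": joint torques, N m; "eef_pos": TCP position; "tool_rot": TCP orientation; "ft_force": force on the tool from outside, world axes, zero at the start; "ft_torque": the same for the moment, N m; "grip_width": finger opening in m.
Only numpy, scipy, OpenCV 4.12 (cv2) and the standard library are available. Lean on these libraries where they do the work, as an engineer would, in place of code of your own. Each camera call takes 0.05 s, during which the arm holds its last target. There are 200 camera calls.

### The job

The sprocket arm of the tape drive has slipped a few millimetres out of line. Take the red-handled tapered pin from the white rack and drive it straight down through the hole in the arm's end and into the hole of the steel block beneath, letting the taper draw the arm into line, until the pin's collar sits flat and flush on the arm, the pin square to it; then let go. The block's hole is not exactly where the drawing has it, so feel your way in and press gently; do not push the arm or frame with the gripper, and leave the blue gauge pin and everything else on the bench where it is.

Things in the scene. Friction and masses are not known exactly. Their poses are not given: they have to be found in the camera images.
- drive_frame: fixed tape-drive frame, 50 mm high: an aluminium rail 70 (x) mm wide, y +60 to +205 mm, with a 54 x 54 mm steel hole block clamped crookedly at its -y end under the arm's hole. Origin on the table under point hole_nominal; z up. 140 mm along its +y is the arm's pivot with a brass sprocket (96 mm across, hub top 81 mm above the table)
- hole_nominal (a point): nominal centre of the hole in the steel block, in the block's top face 50 mm above the table; axes as the frame. The upright hole is 22 mm across, 45 mm deep. The block was clamped by hand: its hole's true centre lies 6 mm from this point, level, 45 to 315 degrees round from the frame's +x; this is not measured and must be felt for. The block itself does not move
- swing_arm (a joint): angle (rad) of the dark steel arm that swings level about an upright pivot. 0 = arm along the frame's y; positive = its hole is off towards the frame's +x by 140 mm x angle. Starts at 0.047 to 0.057 rad. The pivot sits in a slot, so the arm also slides up to 10 mm either way lengthwise. Both are stiff: the arm stays where left and takes about 6 N sideways at its hole to move
- swing_eye (a point): centre of the mouth of the round hole in the arm's square end, on the arm's upper face, 63 mm above the table. Through hole 22 mm across, in a plate 52 x 52 x 12 mm whose underside is 1 mm above the steel block
- taper_pin: loose tapered steel pin with a red grip, about 120 g, 97 mm long, hanging upright in the rack. Origin at its tip, z up along it. 4 mm across at the tip, widening evenly to 21 mm at 30 mm up, straight to 52 mm; collar 34 mm across from 52 to 57 mm; round red grip 22 mm across from 57 to 97 mm. Driving it home takes 8 to 17 N down if it may give way sideways; 25 N is plenty
- pin_tip (a point): centre of the tapered pin's tip (its origin)
- pin_collar (a point): centre of the underside of the tapered pin's collar, 52 mm up from the tip; when the pin is home this face lies on the arm's upper face
- gauge_pin: loose straight gauge pin with a blue grip, same size and handle as the tapered pin but not tapered; the two may stand in either hole of the rack. Origin at its tip. Leave it alone
- pin_rack: fixed white block 75 (x) x 145 (y) x 60 mm high with two upright through holes 23 mm across, 36 mm either side of its centre along its y; each pin hangs in one by its collar, tip 8 mm above the table. Origin on the table under its centre
- tape_reel: loose blue and black component reel lying flat, 180 mm across, 16 mm high; leave alone
- spare_sprocket: loose brass sprocket lying flat, about 95 mm across, 14 mm high at the hub; leave alone
- screwdriver: loose screwdriver with yellow handle, lying; leave alone
- solvent_bottle: loose white bottle with blue cap, 56 mm across, 130 mm tall, origin under its centre; leave alone
- parts_tray: loose black divided tray 150 x 200 x 30 mm, 0.9 kg; leave alone
- test_board: loose green circuit board 80 x 130 x 6 mm lying flat; leave alone
Things that resemble listed ones, but are neither listed nor needed, are in the scene too. What is shaped like the taper_pin but yellow is not meant.

How it is judged:
By the outcome, as a careful person would: the job done as asked, in the order asked, and still so for the second after the job is handed in, with the robot touching nothing.
It also fails if it takes over 64 s, if anything falls off the work surface, if the arm or the gripper's body presses on something with over 40 N, if the wrist force passes 120 N, or if a joint passes its speed limit or range.

## Working session

There is one attempt and no reset: what is moved stays moved. The work goes in short steps, Python scripts to look and compute and a tool call to move; the robot and the scene stay as the last step left them, time stands still between calls to the robot, and variables do not carry over. Pictures are saved under pics/ and viewed, about 8 in all and at most 12, crops included, and the job is handed in when it is done.

Besides the shell and the picture viewer there is one more tool, called after ">>>" as name(argument=value, ...), one argument or row to a line, values as JSON. step_arm: Moves the arm, as the interface text tells. Its arguments: {"type":"object","properties":{"series":{"type":"array","items":{"type":"array","items":{"type":"number"}}},"fingers":{"type":"number"}},"required":["series"]}

```bash
mkdir -p pics; ls; cat > h.py <<'E'
import numpy as np, cv2
from workcell import sensors, vision, order
def snap(n,f=None):
    im,d=vision.camera(n)
    np.savez(f'{n}.npz',im=im,d=d)
    if f: cv2.imwrite(f'pics/{f}.png',im[:,:,::-1])
    return im,d
def ray(n,u,v):
    c=vision.camera_info(n);K=np.array(c['mtx'],float);T=np.array(c['T'])
    p=cv2.undistortPoints(np.array([[[u,v]]],float),K,np.array([c['k1'],0,0,0.]))[0,0]
    return T[:3,3],T[:3,:3]@np.array([p[0],-p[1],-1])
def plane(n,u,v,z):
    o,d=ray(n,u,v);return o+d*(z-o[2])/d[2]
def pt(n,u,v,depth):
    o,d=ray(n,u,v);return o+d*depth
E
python3 - <<'E'
from h import *
for n in('scene','top'):
    im,d=snap(n,n+'0'); c=vision.camera_info(n);print(n,c)
print(sensors.get_obs())
E
```

```text
pics
scene {'mtx': array([[394.3500275 ,   0.        , 322.7215598 ],
       [  0.        , 394.3500275 , 198.17795644],
       [  0.        ,   0.        ,   1.        ]]), 'k1': -0.01756812650689094, 'T': array([[-0.19907055, -0.65090014,  0.73259806,  1.39567882],
       [ 0.97990484, -0.12263937,  0.15730891,  0.13393105],
       [-0.01254703,  0.74919196,  0.66223409,  0.83330776],
       [ 0.        ,  0.        ,  0.        ,  1.        ]])}
top {'mtx': array([[492.42098936,   0.        , 316.56208712],
       [  0.        , 492.42098936, 201.222156  ],
       [  0.        ,   0.        ,   1.        ]]), 'k1': -0.11082232516221778, 'T': array([[-0.01879144,  0.98625294, -0.1641707 ,  0.27186688],
       [-0.99970543, -0.02105681, -0.01206936, -0.04822323],
       [-0.01536036,  0.16389554,  0.9863581 ,  1.8958375 ],
       [ 0.        ,  0.        ,  0.        ,  1.        ]])}
{'clock': 0.1, 'joint_pos': array([ 1.12200613e+00,  2.41331272e-01,  3.85848100e-03,  1.33521228e+00,
       -3.78411221e-05,  1.57082262e+00]), 'joint_vel': array([ 4.76102565e-04, -1.38874203e-03,  3.19493619e-03,  1.29777774e-05,
       -1.52068295e-05,  2.65594459e-04]), 'tau': array([-7.22528457e-04, -3.73137796e+01,  2.53009915e+01,  1.08681337e-02,
        5.32946956e-06,  9.39143270e-07]), 'eef_pos': array([0.21670058, 0.44996701, 0.23050499]), 'tool_rot': array([ 8.46728478e-01,  5.32024428e-01, -7.89545722e-04,  5.18469596e-04]), 'ft_force': array([-0.7565278 ,  0.19908839, -0.59206616]), 'ft_torque': array([-0.00157497, -0.04589216,  0.03460887]), 'grip_width': 0.08569720273685133}
```

View pics/scene0.png

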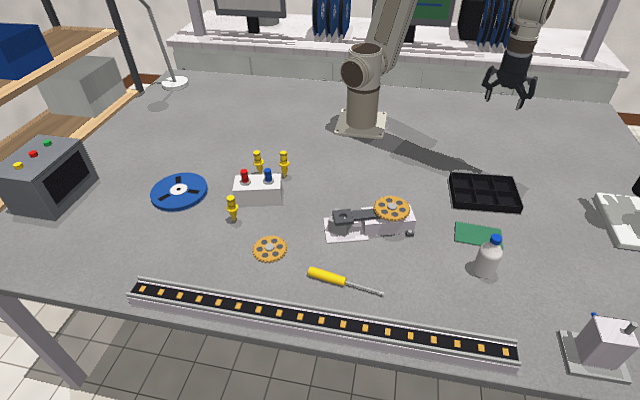

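View pics/top0.png

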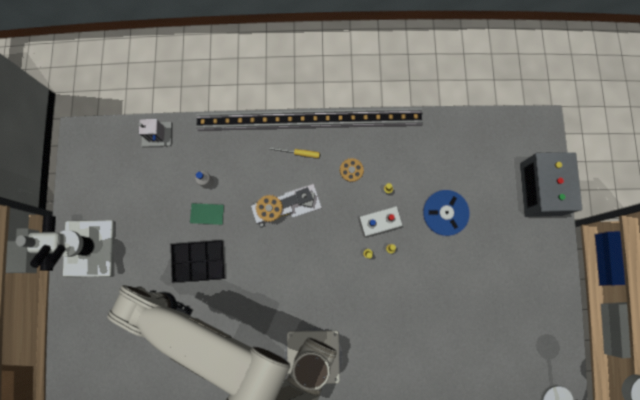

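Scene view: the red pin is at (244,175) and the blue one at (268,174), both in the white rack. The yellow look-alikes are at (257,160), (284,162) and (232,208). The arm's hole end is near (345,216). In the top view, red is at (391,217) and the arm end near (305,197). Next is one enlarged crop to confirm this, along with the measurements.

```bash
python3 - <<'E'
from h import *
S=np.load('scene.npz');Tp=np.load('top.npz')
a=cv2.resize(S['im'][145:255,220:420],None,fx=4,fy=4,interpolation=cv2.INTER_CUBIC)[:, :800][:440]
b=cv2.resize(Tp['im'][180:230,245:345],None,fx=8,fy=8,interpolation=cv2.INTER_CUBIC)
b=b[:160*2+80]
cv2.imwrite('pics/crop1.png',cv2.resize(np.vstack([a,b]),None,fx=.71,fy=.71)[:,:,::-1])
for n,D in(('scene',S),('top',Tp)):
    hsv=cv2.cvtColor(D['im'],cv2.COLOR_RGB2HSV)
    for nm,lo,hi in(('red',(0,150,60),(8,255,255)),('blue',(105,150,60),(125,255,255))):
        m=cv2.inRange(hsv,lo,hi)
        if nm=='red': m|=cv2.inRange(hsv,(172,150,60),(180,255,255))
        N,l,st,c=cv2.connectedComponentsWithStats(m)
        for i in range(1,N):
            if 15<st[i,4]<250: 
                dd=D['d'][l==i]; print(n,nm,st[i],c[i].round(1),pt(n,*c[i],np.median(dd)).round(3))
E
```

```text
scene red [ 28 150  10   8  52] [ 32.8 153.3] [ 0.624 -0.918  0.17 ]
scene red [240 169   9  14  79] [244.1 175.4] [ 0.517 -0.299  0.092]
scene blue [317   0  11  36 215] [320.8  17.1] [-0.86  -0.344  0.14 ]
scene blue [330   0  10  36 211] [333.5  15.6] [-0.884 -0.276  0.145]
scene blue [342   0   9  36 170] [345.5  16.2] [-0.918 -0.214  0.135]
scene blue [483   0   6  26  73] [485.5  11.1] [-0.854  0.516  0.215]
scene blue [483   0  12  46  62] [489.5  22.2] [-0.811  0.541  0.175]
scene blue [490   0  14  46 157] [496.9  22.6] [-0.847  0.584  0.165]
scene blue [496   0  14  46  80] [504.   22.7] [-0.815  0.612  0.176]
scene blue [417   3  25   3  50] [428.7   4.2] [-0.834  0.228  0.24 ]
scene blue [477  27   7  18  54] [479.8  34.6] [-0.861  0.517  0.095]
scene blue [503  28   7  19  61] [506.3  37.2] [-0.877  0.657  0.085]
scene blue [264 168   8  13  74] [267.7 173.9] [ 0.499 -0.229  0.094]
scene blue [490 234  12  11 102] [495.5 238.8] [0.683 0.405 0.128]
top red [557 178   6   5  23] [559.8 180.1] [ 0.618 -0.917  0.171]
top red [389 215   5   5  20] [390.9 217. ] [ 0.505 -0.298  0.105]
top blue [197 172   6   6  25] [199.1 174.9] [0.674 0.407 0.129]
top blue [370 221   5   4  17] [372.1 222.4] [ 0.487 -0.228  0.106]
```

View pics/crop1.png

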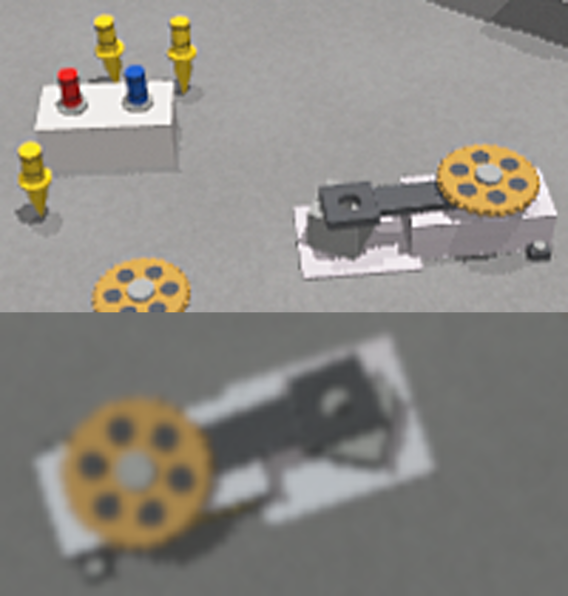

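The crop confirms it: the red pin with the straight red grip sits in the rack's outer (-y) hole, with the blue gauge beside it. The three yellow ones stand outside the rack. To locate the arm's eye I'll cast both images onto the arm's top plane (z = 63 mm). I'll also triangulate the red pin and get the yellow positions.

```bash
cat >> h.py <<'E'
def proj(n,P):
    c=vision.camera_info(n);K=np.array(c['mtx'],float);T=np.array(c['T'])
    q=(np.atleast_2d(P)-T[:3,3])@T[:3,:3]; q=q*[1,-1,-1]
    return cv2.projectPoints(q,np.zeros(3),np.zeros(3),K,np.array([c['k1'],0,0,0.]))[0][:,0]
def rect(n,im,x0,x1,y0,y1,z,s=2000):   # rows: x decreasing, cols: y decreasing (robot looking ahead)
    xs=np.arange(x1,x0,-1/s);ys=np.arange(y1,y0,-1/s)
    X,Y=np.meshgrid(xs,ys,indexing='ij');uv=proj(n,np.c_[X.ravel(),Y.ravel(),np.full(X.size,z)]).reshape(*X.shape,2).astype(np.float32)
    return cv2.remap(im,uv[...,0],uv[...,1],cv2.INTER_CUBIC)
E
python3 - <<'E'
from h import *
S=np.load('scene.npz');Tp=np.load('top.npz')
print('red top',plane('top',390.9,217,.105),'blue',plane('top',372.1,222.4,.105))
print('scene proj of red axis top', proj('scene',[[.505,-.298,.105],[.505,-.298,.065]]), proj('top',[[.505,-.298,.105]]))
hsv=cv2.cvtColor(Tp['im'],cv2.COLOR_RGB2HSV);N,l,st,c=cv2.connectedComponentsWithStats(cv2.inRange(hsv,(24,130,90),(34,255,255)))
for i in range(1,N):
    if st[i,4]>15: print('yel',c[i].round(1),plane('top',*c[i],.1).round(3),pt('top',*c[i],Tp['d'][l==i].min()).round(3))
# eye rough from top crop
print('eye',plane('top',245+338/.71/8,180+(404-312)/.71/8,.063),plane('scene',220+349/.71/4,145+203/.71/4,.063))
print('hub',plane('top',245+135/.71/8,180+(471-312)/.71/8,.081),plane('scene',220+488/.71/4,145+173/.71/4,.081))
b=(.44,.64,-.12,.08)
a=[rect(n,D['im'],*b,.063) for n,D in(('scene',S),('top',Tp))]
o=np.hstack(a)
for k in range(2):
  for i in range(0,400,100):
    cv2.line(o,(400*k+i,0),(400*k+i,6),(255,0,0),1);cv2.line(o,(400*k,i),(400*k+6,i),(255,0,0),1)
cv2.imwrite('pics/rect.png',o[:,:,::-1])
E
```

```text
red top [ 0.50544696 -0.29790009  0.105     ] blue [ 0.48702695 -0.22810485  0.105     ]
scene proj of red axis top [[245.14041991 169.65166655]
 [246.9665893  179.87112355]] [[390.9322978  217.12017788]]
yel [306.7 152.8] [0.756 0.007 0.1  ] [ 0.272 -0.048  1.896]
yel [558.  164.4] [ 0.694 -0.953  0.1  ] [ 0.675 -0.912  0.18 ]
yel [388.1 188. ] [ 0.615 -0.293  0.1  ] [ 0.614 -0.292  0.106]
yel [390.6 248.4] [ 0.391 -0.293  0.1  ] [ 0.39  -0.292  0.106]
yel [367.7 253.4] [ 0.375 -0.208  0.1  ] [ 0.374 -0.208  0.102]
eye [0.59716012 0.01942584 0.063     ] [0.60889455 0.02185562 0.063     ]
hub [0.55209522 0.15308398 0.081     ] [0.55964455 0.15267385 0.081     ]
```

View pics/rect.png

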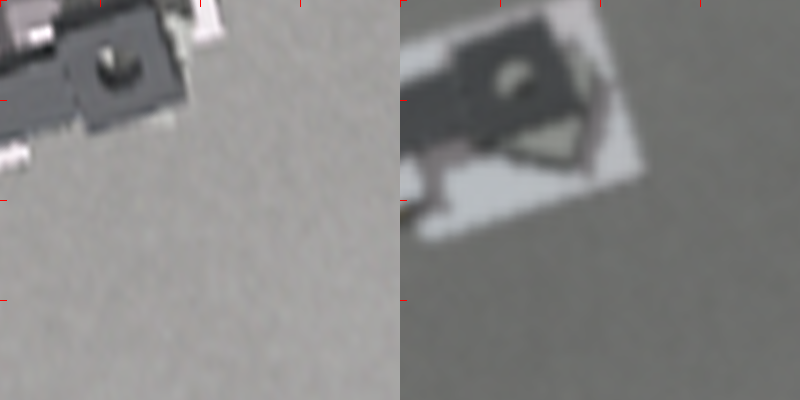

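The two views disagree by about 6 mm in x at the arm: the eye is at (.601,.0215) from top and (.607,.019) from scene. I'll refine that with the pin held near it. The red pin comes out at about (.507,-.300), and the rack spacing of 72.2 mm matches. Next, a helper for converting world goals to tool rows.

```bash
cat >> h.py <<'E'
from scipy.spatial.transform import Rotation as R
def rows(dst,dyaw=0,n=8,R0=None,p0=None):
    """world target, world yaw change (+ccw, rad); prints tool rows; linear"""
    o=sensors.get_obs();p=o['eef_pos'] if p0 is None else np.array(p0)
    q=R.from_quat(o['tool_rot']);x=q.as_matrix()[:,0];a=np.arctan2(x[1],x[0])
    d=(np.array(dst)-p)/n
    out=[]
    for i in range(n):
        b=a+dyaw*i/n
        X=np.array([np.cos(b),np.sin(b),0]);Y=np.array([np.sin(b),-np.cos(b),0])
        out.append([round(float(d@X),4),round(float(d@Y),4),round(float(-d[2]),4),round(-dyaw/n,4)])
    print('yaw',round(a,3),'p',p.round(4));print(out)
E
python3 - <<'E'
from h import *
rows([.507,-.300,.16],-.864,16)
E
```

```text
yaw 1.122 p [0.2167 0.45   0.2305]
[[-0.0344, 0.0367, 0.0044, 0.054], [-0.0323, 0.0385, 0.0044, 0.054], [-0.0302, 0.0402, 0.0044, 0.054], [-0.028, 0.0417, 0.0044, 0.054], [-0.0257, 0.0432, 0.0044, 0.054], [-0.0233, 0.0445, 0.0044, 0.054], [-0.0209, 0.0457, 0.0044, 0.054], [-0.0184, 0.0468, 0.0044, 0.054], [-0.0158, 0.0477, 0.0044, 0.054], [-0.0132, 0.0485, 0.0044, 0.054], [-0.0106, 0.0491, 0.0044, 0.054], [-0.0079, 0.0496, 0.0044, 0.054], [-0.0053, 0.05, 0.0044, 0.054], [-0.0025, 0.0502, 0.0044, 0.054], [0.0002, 0.0503, 0.0044, 0.054], [0.0029, 0.0502, 0.0044, 0.054]]
```

>>> step_arm(
  series=[
    [-0.0344,0.0367,0.0044,0.054],
    [-0.0323,0.0385,0.0044,0.054],
    [-0.0302,0.0402,0.0044,0.054],
    [-0.028,0.0417,0.0044,0.054],
    [-0.0257,0.0432,0.0044,0.054],
    [-0.0233,0.0445,0.0044,0.054],
    [-0.0209,0.0457,0.0044,0.054],
    [-0.0184,0.0468,0.0044,0.054],
  ],
  fingers=0.05,
)

```text
clock: 0.9
eef_pos: [0.3608, 0.0769, 0.1962]
tool_rot: [0.941, 0.337, 0.0, -0.0]
ft_force: [0.9, 0.2, -0.6]
grip_width: 0.0497
```

>>> step_arm(
  series=[
    [-0.0158,0.0477,0.0044,0.054],
    [-0.0132,0.0485,0.0044,0.054],
    [-0.0106,0.0485,0.0044,0.054],
    [-0.0079,0.049,0.0044,0.054],
    [-0.0053,0.049,0.0044,0.054],
    [-0.0025,0.049,0.0044,0.054],
    [0.0002,0.049,0.0044,0.054],
    [0.0029,0.049,0.0044,0.054],
  ],
)

```text
clock: 1.7
eef_pos: [0.5034, -0.2917, 0.1605]
tool_rot: [0.992, 0.127, -0.0, -0.0]
ft_force: [0.9, 1.1, 0.7]
grip_width: 0.0502
```

```bash
python3 - <<'E'
from h import *
im,d=snap('scene','s1')
cv2.imwrite('pics/s1c.png',cv2.resize(im[100:220,190:310],None,fx=4,fy=4,interpolation=cv2.INTER_CUBIC)[:,:,::-1])
o=sensors.get_obs();print(o['clock'],o['eef_pos'],o['ft_force'],o['grip_width'],R.from_quat(o['tool_rot']).as_matrix().round(3))
print(proj('scene',[o['eef_pos']]))
rows([.507,-.300,.115])
E
```

```text
1.75 [ 0.50566535 -0.29883105  0.15825186] [ 5.97045489 -6.32307162  0.72382775] 0.050127334650985886 [[ 0.969  0.246  0.   ]
 [ 0.246 -0.969 -0.005]
 [-0.001  0.004 -1.   ]]
[[242.2408075  155.43053932]]
yaw 0.249 p [ 0.5057 -0.2988  0.1583]
[[0.0001, 0.0002, 0.0054, 0.0], [0.0001, 0.0002, 0.0054, 0.0], [0.0001, 0.0002, 0.0054, 0.0], [0.0001, 0.0002, 0.0054, 0.0], [0.0001, 0.0002, 0.0054, 0.0], [0.0001, 0.0002, 0.0054, 0.0], [0.0001, 0.0002, 0.0054, 0.0], [0.0001, 0.0002, 0.0054, 0.0]]
```

View pics/s1c.png

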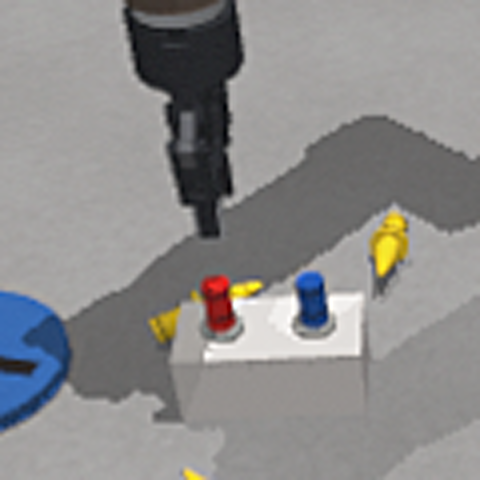

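The yellow look-alikes stood on their tips and are toppling on their own; nothing has touched them. The red pin at crop (217,290) is upright under the fingers. I'll descend.

>>> step_arm(
  series=[
    [0.001,0.001,0.011,0],
    [0,0,0.011,0],
    [0,0,0.011,0],
    [0,0,0.011,0],
    [0,0,0.011,0],
    [0,0,0.011,0],
    [0,0,0.011,0],
    [0,0,0.009,0],
  ],
)

```text
clock: 2.55
eef_pos: [0.5044, -0.2903, 0.0743]
tool_rot: [0.992, 0.129, -0.0, -0.0]
ft_force: [-0.2, -0.2, -0.1]
grip_width: 0.05
```

>>> step_arm(
  series=[
    [0,0,0,0],
    [0,0,0,0],
    [0,0,0,0],
    [0,0,0,0],
    [0,0,0,0],
    [0,0,0,0],
    [0,0,0,0],
    [0,0,0,0],
  ],
  fingers=0.032,
)

```text
clock: 3.35
eef_pos: [0.5046, -0.2906, 0.0754]
tool_rot: [0.992, 0.129, 0.0, 0.0]
ft_force: [0.1, 0.2, -0.1]
grip_width: 0.0321
```

```bash
python3 - <<'E'
from h import *
im,d=snap('scene')
cv2.imwrite('pics/s2c.png',cv2.resize(im[130:210,200:320],None,fx=5,fy=5,interpolation=cv2.INTER_CUBIC)[:,:,::-1])
o=sensors.get_obs();print(o['clock'],o['eef_pos'],o['ft_force'],o['ft_torque'],o['grip_width'])
E
```

```text
3.4 [ 0.50457983 -0.2905599   0.0753298 ] [ 0.11510465 -0.72589386 -0.23663557] [ 0.00228774  0.00640484 -0.0135939 ] 0.03170906564074153
```

View pics/s2c.png

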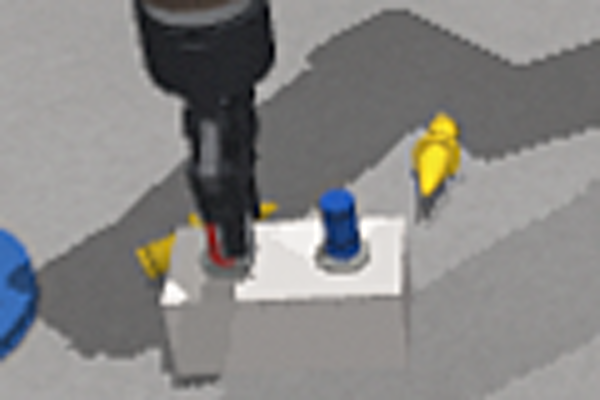

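The finger sits about 9 mm to the +y side of the red grip (my trimmed rows fell short). I'll correct, then close.

```bash
python3 - <<'E'
from h import *
rows([.5065,-.2995,.0715],0,4)
E
```

```text
yaw 0.258 p [ 0.5046 -0.2906  0.0753]
[[-0.0001, 0.0023, 0.001, 0.0], [-0.0001, 0.0023, 0.001, 0.0], [-0.0001, 0.0023, 0.001, 0.0], [-0.0001, 0.0023, 0.001, 0.0]]
```

>>> step_arm(
  series=[
    [0,0.0023,0.001,0],
    [0,0.0023,0.001,0],
    [0,0.0023,0.001,0],
    [0,0.0023,0.001,0],
    [0,0,0,0],
    [0,0,0,0],
    [0,0,0,0],
    [0,0,0,0],
  ],
)

```text
clock: 4.2
eef_pos: [0.5069, -0.2994, 0.0714]
tool_rot: [0.992, 0.129, 0.0, 0.0]
ft_force: [0.1, -0.2, -0.4]
grip_width: 0.0319
```

>>> step_arm(
  series=[
    [0,0,0,0],
    [0,0,0,0],
    [0,0,0,0],
    [0,0,0,0],
    [0,0,0,0],
    [0,0,0,0],
    [0,0,0,0],
    [0,0,0,0],
  ],
  fingers=0.018,
)

```text
clock: 5.0
eef_pos: [0.5081, -0.2993, 0.0718]
tool_rot: [0.992, 0.129, 0.001, 0.0]
ft_force: [5.4, 1.9, 1.5]
grip_width: 0.0207
```

>>> step_arm(
  series=[
    [0.0012,0,0,0],
    [0,0,0,0],
    [0,0,-0.006,0],
    [0,0,-0.012,0],
    [0,0,-0.018,0],
    [0,0,-0.025,0],
    [0,0,-0.025,0],
    [0,0,-0.014,0],
  ],
)

```text
clock: 5.8
eef_pos: [0.5068, -0.2997, 0.1725]
tool_rot: [0.992, 0.128, -0.001, 0.0]
ft_force: [0.8, 0.3, -1.9]
grip_width: 0.0206
```

```bash
python3 - <<'E'
from h import *
o=sensors.get_obs();print(o['clock'],o['eef_pos'],o['ft_force'],o['ft_torque'],o['grip_width'])
rows([.602,.020,.172],0,8)
E
```

```text
5.8 [ 0.50680199 -0.29971848  0.17246457] [ 0.81375125  0.29994214 -1.93262581] [ 0.00842328 -0.02799801 -0.09888174] 0.020609573450636513
yaw 0.257 p [ 0.5068 -0.2997  0.1725]
[[0.0217, -0.0356, 0.0001, 0.0], [0.0217, -0.0356, 0.0001, 0.0], [0.0217, -0.0356, 0.0001, 0.0], [0.0217, -0.0356, 0.0001, 0.0], [0.0217, -0.0356, 0.0001, 0.0], [0.0217, -0.0356, 0.0001, 0.0], [0.0217, -0.0356, 0.0001, 0.0], [0.0217, -0.0356, 0.0001, 0.0]]
```

>>> step_arm(
  series=[
    [0.022,-0.036,0,0],
    [0.022,-0.036,0,0],
    [0.022,-0.036,0,0],
    [0.022,-0.036,0,0],
    [0.0215,-0.0355,0,0],
    [0.0215,-0.0355,0,0],
    [0.0215,-0.0355,0,0],
    [0.0215,-0.0355,0,0],
  ],
)

```text
clock: 6.6
eef_pos: [0.6018, 0.0222, 0.1701]
tool_rot: [0.992, 0.128, -0.002, 0.001]
ft_force: [0.3, 0.1, -1.2]
grip_width: 0.0201
```

>>> step_arm(
  series=[
    [0,0,0.004,0],
    [0,0,0.005,0],
    [0,0,0.005,0],
    [0,0,0.005,0],
    [0,0,0.003,0],
    [0,0,0.003,0],
    [0,0,0,0],
    [0,0,0,0],
  ],
)

```text
clock: 7.4
eef_pos: [0.6034, 0.0215, 0.1464]
tool_rot: [0.992, 0.128, 0.0, 0.0]
ft_force: [-0.9, -0.6, -0.9]
grip_width: 0.0204
```

```bash
python3 - <<'E'
from h import *
im,d=snap('scene'); t,d2=snap('top')
a=cv2.resize(im[150:250,300:420],None,fx=5,fy=5,interpolation=cv2.INTER_CUBIC)
cv2.imwrite('pics/s3c.png',a[:,:,::-1])
o=sensors.get_obs();p=o['eef_pos'];M=R.from_quat(o['tool_rot']).as_matrix();print(o['clock'],p,o['ft_force'],M[:,2])
tip=p+M@[0,0,.0635]
print('tip',tip,'scene proj tip, eye guesses',((proj('scene',[tip,[.607,.019,.063],[.601,.0215,.063]])+.5-[300,150])*5-.5).round(0))
E
```

```text
7.5 [0.60359153 0.02167999 0.14664944] [ 0.53819073  0.19700558 -0.51501486] [ 6.54206842e-04  7.59374547e-07 -9.99999786e-01]
tip [0.60363307 0.02168004 0.08314945] scene proj tip, eye guesses [[218. 302.]
 [212. 331.]
 [218. 325.]]
```

View pics/s3c.png

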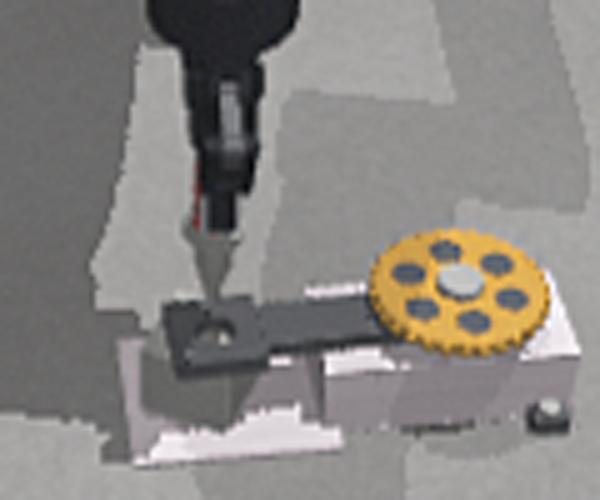

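In the crop the pin hangs upright, tip at about (214,298), with the eye at about (215,333). The model predicts the tip at (218,302), so the scene camera has a small bias. One tighter crop with predicted marks will let me measure tip-to-eye in the same image.

```bash
python3 - <<'E'
from h import *
im=np.load('scene.npz')['im']
k=14;u0,v0=325,190
a=cv2.resize(im[v0:v0+36,u0:u0+36],None,fx=k,fy=k,interpolation=cv2.INTER_LANCZOS4)
a=cv2.convertScaleAbs(a,alpha=1.7,beta=-40)
o=sensors.get_obs();p=o['eef_pos'];tip=p-[0,0,.0635]
f=lambda P:((proj('scene',P)+.5-[u0,v0])*k-.5)
for q in f([tip,tip+[0,0,.03],tip+[0,0,.052]]): cv2.circle(a,tuple(int(x) for x in q),3,(255,0,0),-1)
t=np.linspace(0,2*np.pi,40)
for c,col in (((.602,.020),(0,255,0)),):
    e=f(np.c_[c[0]+.011*np.cos(t),c[1]+.011*np.sin(t),np.full(40,.063)]);cv2.polylines(a,[e.astype(int)],True,col,1)
print(f([[.602,.02,.063],[.612,.02,.063],[.602,.03,.063]]).round(0).tolist())
cv2.imwrite('pics/s4c.png',a[:,:,::-1])
E
```

```text
[[253.0, 353.0], [245.0, 387.0], [303.0, 359.0]]
```

View pics/s4c.png

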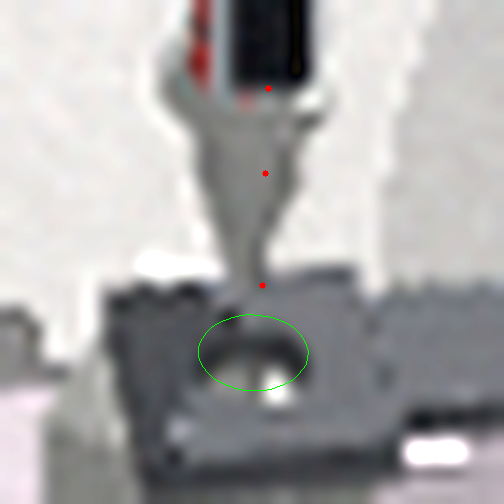

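The same image gives an eye-to-pin offset of about (+1,+3) mm, while top gives (-1,-2) mm; the average is an eye near (.604,.022). A tip set 4–5 mm toward the frame's -x from the eye should be captured by any allowed block hole. I'll shift and descend slowly.

>>> step_arm(
  series=[
    [-0.004,0,0,0],
    [0,0,0.004,0],
    [0,0,0.004,0],
    [0,0,0.004,0],
    [0,0,0.004,0],
    [0,0,0.003,0],
    [0,0,0.003,0],
    [0,0,0,0],
  ],
)

```text
clock: 8.3
eef_pos: [0.5991, 0.0207, 0.1236]
tool_rot: [0.992, 0.129, -0.001, -0.0]
ft_force: [-0.6, 0.1, -0.7]
grip_width: 0.0208
```

>>> step_arm(
  series=[
    [0,0,0.001,0],
    [0,0,0.001,0],
    [0,0,0.001,0],
    [0,0,0.001,0],
    [0,0,0.001,0],
    [0,0,0.001,0],
    [0,0,0,0],
    [0,0,0,0],
  ],
)

```text
clock: 9.1
eef_pos: [0.5995, 0.0208, 0.1183]
tool_rot: [0.992, 0.129, -0.0, -0.0]
ft_force: [0.8, -0.2, -1.3]
grip_width: 0.0206
```

>>> step_arm(
  series=[
    [0,0,0.001,0],
    [0,0,0.001,0],
    [0,0,0.001,0],
    [0,0,0.001,0],
    [0,0,0.001,0],
    [0,0,0.001,0],
    [0,0,0.001,0],
    [0,0,0,0],
  ],
)

```text
clock: 9.9
eef_pos: [0.5996, 0.0209, 0.1113]
tool_rot: [0.992, 0.129, 0.0, -0.0]
ft_force: [1.0, -0.6, -0.8]
grip_width: 0.0201
```

>>> step_arm(
  series=[
    [0,0,0.001,0],
    [0,0,0.001,0],
    [0,0,0.001,0],
    [0,0,0.001,0],
    [0,0,0,0],
    [0,0,0,0],
    [0,0,0,0],
    [0,0,0,0],
  ],
)

```text
clock: 10.7
eef_pos: [0.6002, 0.021, 0.1077]
tool_rot: [0.992, 0.129, 0.001, -0.0]
ft_force: [3.3, 1.8, 1.4]
grip_width: 0.0201
```

>>> step_arm(
  series=[
    [0,0,0.001,0],
    [0,0,0.001,0],
    [0,0,0.001,0],
    [0,0,0,0],
    [0,0,0,0],
    [0,0,0,0],
    [0,0,0,0],
    [0,0,0,0],
  ],
)

```text
clock: 11.5
eef_pos: [0.6004, 0.0209, 0.106]
tool_rot: [0.992, 0.129, 0.001, 0.0]
ft_force: [0.6, 1.8, 8.5]
grip_width: 0.0205
```

```bash
python3 - <<'E'
from h import *
o=sensors.get_obs();print(o['clock'],o['eef_pos'],o['ft_force'],o['ft_torque'],R.from_quat(o['tool_rot']).as_matrix()[:,2])
E
```

```text
11.5 [0.60039181 0.02091464 0.10601082] [0.59424884 1.78128693 8.45226004] [ 0.54813441 -0.31501352  0.00970821] [ 2.78566259e-03  3.00029624e-04 -9.99996075e-01]
```

Vertical force of 8.5 N with almost no side force fits the taper wedged between the arm's -x edge and the block's opposite edge. I'll press on gently and watch the side force.

>>> step_arm(
  series=[
    [0,0,0.001,0],
    [0,0,0.001,0],
    [0,0,0.0005,0],
    [0,0,0.0005,0],
    [0,0,0,0],
    [0,0,0,0],
    [0,0,0,0],
    [0,0,0,0],
  ],
)

```text
clock: 12.3
eef_pos: [0.6003, 0.0207, 0.104]
tool_rot: [0.992, 0.129, 0.002, 0.0]
ft_force: [-0.4, 1.9, 13.3]
grip_width: 0.0207
```

>>> step_arm(
  series=[
    [0,-0.0005,0.0005,0],
    [0,0,0.0005,0],
    [0,0,0.0005,0],
    [0,0,0.0005,0],
    [0,0,0.0005,0],
    [0,0,0,0],
    [0,0,0,0],
    [0,0,0,0],
  ],
)

```text
clock: 13.1
eef_pos: [0.6, 0.0206, 0.1021]
tool_rot: [0.992, 0.128, 0.001, 0.001]
ft_force: [-1.1, 0.3, 16.4]
grip_width: 0.0205
```

```bash
python3 - <<'E'
from h import *
o=sensors.get_obs();print(o['clock'],o['eef_pos'],o['ft_force'],o['ft_torque'],R.from_quat(o['tool_rot']).as_matrix()[:,2])
E
```

```text
13.1 [0.59997301 0.02062333 0.10205363] [-1.05464057  0.28926867 16.41511002] [0.02225109 0.63701055 0.04213792] [ 0.00313647 -0.00131214 -0.99999422]
```

>>> step_arm(
  series=[
    [-0.0005,0,0.0005,0],
    [0,0,0.0005,0],
    [0,0,0.0005,0],
    [0,0,0.0005,0],
    [0,0,0.0005,0],
    [0,0,0.0005,0],
    [0,0,0,0],
    [0,0,0,0],
  ],
)

```text
clock: 13.9
eef_pos: [0.5995, 0.0201, 0.0993]
tool_rot: [0.992, 0.128, 0.001, 0.001]
ft_force: [-2.1, -0.5, 17.5]
grip_width: 0.0205
```

>>> step_arm(
  series=[
    [-0.0008,0,0.0005,0],
    [0,0.0002,0.0005,0],
    [0,0,0.0005,0],
    [0,0,0.0005,0],
    [0,0,0.0005,0],
    [0,0,0.0005,0],
    [0,0,0,0],
    [0,0,0,0],
  ],
)

```text
clock: 14.7
eef_pos: [0.5989, 0.0196, 0.0964]
tool_rot: [0.992, 0.128, 0.002, 0.001]
ft_force: [-2.4, -0.2, 17.1]
grip_width: 0.0207
```

```bash
python3 - <<'E'
from h import *
o=sensors.get_obs();print(o['clock'],o['eef_pos'],o['ft_force'],o['ft_torque'],R.from_quat(o['tool_rot']).as_matrix()[:,2])
E
```

```text
14.7 [0.59892879 0.01955754 0.0963804 ] [-2.37210842 -0.20594434 17.1362011 ] [-0.3425289   0.6512813  -0.00166012] [ 0.00363326 -0.00235229 -0.99999063]
```

>>> step_arm(
  series=[
    [-0.0007,0.0002,0.0005,0],
    [-0.0005,0.0002,0.0005,0],
    [0,0,0.0005,0],
    [0,0,0.0005,0],
    [0,0,0.0005,0],
    [0,0,0.0005,0],
    [0,0,0,0],
    [0,0,0,0],
  ],
)

```text
clock: 15.5
eef_pos: [0.5977, 0.0188, 0.0922]
tool_rot: [0.992, 0.128, 0.001, 0.001]
ft_force: [-0.7, -0.6, 12.5]
grip_width: 0.0205
```

>>> step_arm(
  series=[
    [-0.0004,0.0002,0.0005,0],
    [-0.0004,0,0.0005,0],
    [0,0,0.0005,0],
    [0,0,0.0005,0],
    [0,0,0.0005,0],
    [0,0,0.0005,0],
    [0,0,0,0],
    [0,0,0,0],
  ],
)

```text
clock: 16.3
eef_pos: [0.5972, 0.0181, 0.0894]
tool_rot: [0.992, 0.128, 0.001, 0.002]
ft_force: [-0.3, -1.1, 12.4]
grip_width: 0.0205
```

>>> step_arm(
  series=[
    [-0.0003,0.0004,0.0005,0],
    [0,0.0003,0.0005,0],
    [0,0,0.0005,0],
    [0,0,0.0005,0],
    [0,0,0.0005,0],
    [0,0,0.0005,0],
    [0,0,0,0],
    [0,0,0,0],
  ],
)

```text
clock: 17.1
eef_pos: [0.5969, 0.0173, 0.0864]
tool_rot: [0.992, 0.128, 0.001, 0.002]
ft_force: [-0.7, -2.1, 13.9]
grip_width: 0.0206
```

```bash
python3 - <<'E'
from h import *
o=sensors.get_obs();print(o['clock'],o['eef_pos'],o['ft_force'],o['ft_torque'],R.from_quat(o['tool_rot']).as_matrix()[:,2])
E
```

```text
17.1 [0.59688888 0.01731696 0.08641398] [-0.72909887 -2.0975383  13.91814088] [-0.48483915  0.26313879 -0.02361754] [ 0.00268257 -0.00309247 -0.99999162]
```

>>> step_arm(
  series=[
    [-0.0004,0.0006,0.0005,0],
    [0,0.0005,0.0005,0],
    [0,0,0.0005,0],
    [0,0,0.0005,0],
    [0,0,0.0005,0],
    [0,0,0.0005,0],
    [0,0,0,0],
    [0,0,0,0],
  ],
)

```text
clock: 17.9
eef_pos: [0.5963, 0.0163, 0.0824]
tool_rot: [0.992, 0.128, 0.0, 0.001]
ft_force: [0.3, -1.2, 8.0]
grip_width: 0.0202
```

>>> step_arm(
  series=[
    [0,0.0003,0.0005,0],
    [0,0,0.0005,0],
    [0,0,0.0005,0],
    [0,0,0.0005,0],
    [0,0,0.0005,0],
    [0,0,0.0005,0],
    [0,0,0,0],
    [0,0,0,0],
  ],
)

```text
clock: 18.7
eef_pos: [0.5962, 0.0161, 0.079]
tool_rot: [0.992, 0.128, 0.0, 0.001]
ft_force: [0.1, -0.8, 8.3]
grip_width: 0.0207
```

```bash
python3 - <<'E'
from h import *
o=sensors.get_obs();print(o['clock'],o['eef_pos'],o['ft_force'],o['ft_torque'],R.from_quat(o['tool_rot']).as_matrix()[:,2])
E
```

```text
18.7 [0.59620017 0.01610567 0.0789983 ] [ 0.14151256 -0.80976061  8.31879555] [-0.26605928 -0.02882957 -0.00801785] [ 5.98573735e-04 -2.64687209e-03 -9.99996318e-01]
```

>>> step_arm(
  series=[
    [0,0.0003,0.0005,0],
    [0,0,0.0005,0],
    [0,0,0.0005,0],
    [0,0,0.0005,0],
    [0,0,0.0005,0],
    [0,0,0.0005,0],
    [0,0,0,0],
    [0,0,0,0],
  ],
)

```text
clock: 19.5
eef_pos: [0.5962, 0.016, 0.076]
tool_rot: [0.992, 0.128, 0.0, 0.001]
ft_force: [-0.3, -0.4, 7.2]
grip_width: 0.0208
```

>>> step_arm(
  series=[
    [0,0.0002,0.0005,0],
    [0,0,0.0005,0],
    [0,0,0.0005,0],
    [0,0,0.0005,0],
    [0,0,0,0],
    [0,0,0,0],
    [0,0,0,0],
    [0,0,0,0],
  ],
)

```text
clock: 20.3
eef_pos: [0.5963, 0.0159, 0.0745]
tool_rot: [0.992, 0.128, 0.0, 0.001]
ft_force: [-0.4, 0.1, 11.7]
grip_width: 0.0206
```

>>> step_arm(
  series=[
    [0,0,0.0005,0],
    [0,0,0.0005,0],
    [0,0,0.0005,0],
    [0,0,0.0005,0],
    [0,0,0,0],
    [0,0,0,0],
    [0,0,0,0],
    [0,0,0,0],
  ],
)

```text
clock: 21.1
eef_pos: [0.5964, 0.0158, 0.0744]
tool_rot: [0.992, 0.128, 0.001, 0.001]
ft_force: [-3.8, -0.7, 19.6]
grip_width: 0.0206
```

```bash
python3 - <<'E'
from h import *
o=sensors.get_obs();print(o['clock'],o['eef_pos'],o['ft_force'],o['ft_torque'],R.from_quat(o['tool_rot']).as_matrix()[:,2])
im,d=snap('scene');cv2.imwrite('pics/s5c.png',cv2.resize(im[185:240,315:395],None,fx=9,fy=9,interpolation=cv2.INTER_CUBIC)[:,:,::-1])
E
```

```text
21.1 [0.59639474 0.01575322 0.07436989] [-3.84677209 -0.71990666 19.59449365] [-0.210103    1.16334881  0.02059273] [ 0.00195791 -0.00226804 -0.99999551]
```

View pics/s5c.png

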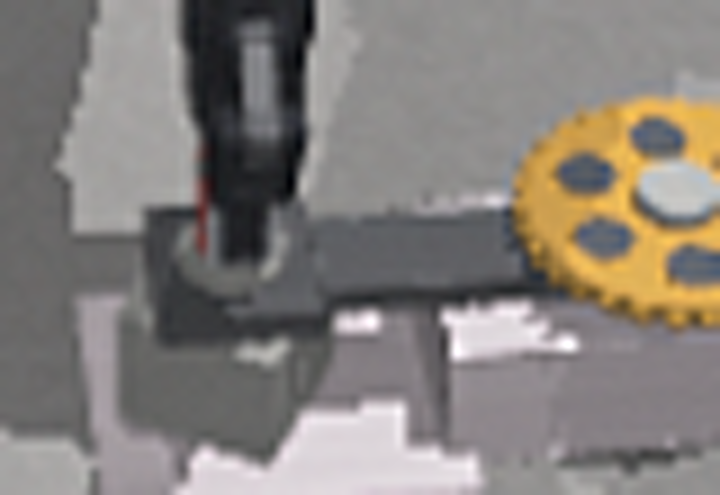

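The collar is on the arm in the crop (around (235,250)). The force jumped with no further travel, a hard stop at the expected height (.0744 against .0748). I'll relieve the side load before releasing so the collar settles flat.

>>> step_arm(
  series=[
    [-0.0008,0,-0.0005,0],
    [0,0,-0.0005,0],
    [0,0,0,0],
    [0,0,0,0],
    [0,0,0,0],
    [0,0,0,0],
    [0,0,0,0],
    [0,0,0,0],
  ],
)

```text
clock: 21.95
eef_pos: [0.5963, 0.0158, 0.0744]
tool_rot: [0.992, 0.128, 0.001, 0.001]
ft_force: [-2.0, 0.7, 13.7]
grip_width: 0.0203
```

```bash
python3 - <<'E'
from h import *
o=sensors.get_obs();print(o['clock'],o['eef_pos'],o['ft_force'],o['ft_torque'],R.from_quat(o['tool_rot']).as_matrix()[:,2])
E
```

```text
21.95 [0.59627048 0.01578073 0.07442264] [-1.95837829  0.67571539 13.73074443] [-0.14297604  0.38831061 -0.04272325] [ 0.00270006 -0.00191829 -0.99999451]
```

>>> step_arm(
  series=[
    [-0.0004,-0.0002,-0.0005,0],
    [0,0,-0.0005,0],
    [0,0,-0.0005,0],
    [0,0,0,0],
    [0,0,0,0],
    [0,0,0,0],
    [0,0,0,0],
    [0,0,0,0],
  ],
)

```text
clock: 22.75
eef_pos: [0.5961, 0.0158, 0.0745]
tool_rot: [0.992, 0.128, 0.001, 0.001]
ft_force: [1.8, -1.5, 7.4]
grip_width: 0.0204
```

>>> step_arm(
  series=[
    [0,0,0,0],
    [0,0,0,0],
    [0,0,0,0],
    [0,0,0,0],
    [0,0,0,0],
    [0,0,0,0],
    [0,0,0,0],
    [0,0,0,0],
  ],
  fingers=0.045,
)

```text
clock: 23.55
eef_pos: [0.5952, 0.0168, 0.0733]
tool_rot: [0.992, 0.129, -0.0, 0.0]
ft_force: [-0.1, -0.2, -0.6]
grip_width: 0.0444
```

>>> step_arm(
  series=[
    [0,0,-0.005,0],
    [0,0,-0.01,0],
    [0,0,-0.015,0],
    [0,0,-0.02,0],
    [0,0,-0.02,0],
    [0,0,-0.02,0],
    [0,0,-0.02,0],
    [0,0,-0.01,0],
  ],
)

```text
clock: 24.35
eef_pos: [0.5963, 0.0168, 0.1965]
tool_rot: [0.992, 0.129, 0.002, 0.0]
ft_force: [0.5, -0.2, -0.6]
grip_width: 0.0446
```

```bash
python3 - <<'E'
from h import *
rows([.40,.12,.25],0,8)
E
```

```text
yaw 0.258 p [0.5963 0.0168 0.1965]
[[-0.0204, -0.0187, -0.0067, 0.0], [-0.0204, -0.0187, -0.0067, 0.0], [-0.0204, -0.0187, -0.0067, 0.0], [-0.0204, -0.0187, -0.0067, 0.0], [-0.0204, -0.0187, -0.0067, 0.0], [-0.0204, -0.0187, -0.0067, 0.0], [-0.0204, -0.0187, -0.0067, 0.0], [-0.0204, -0.0187, -0.0067, 0.0]]
```

>>> step_arm(
  series=[
    [-0.02,-0.019,-0.007,0],
    [-0.02,-0.019,-0.007,0],
    [-0.02,-0.019,-0.007,0],
    [-0.02,-0.019,-0.007,0],
    [-0.02,-0.019,-0.007,0],
    [-0.02,-0.019,-0.007,0],
    [-0.02,-0.019,-0.007,0],
    [-0.02,-0.019,-0.007,0],
  ],
)

```text
clock: 25.15
eef_pos: [0.4005, 0.1233, 0.2498]
tool_rot: [0.992, 0.129, 0.0, -0.0]
ft_force: [-0.1, 0.9, 0.3]
grip_width: 0.0449
```

```bash
python3 - <<'E'
from h import *
im,d=snap('scene');t,dt=snap('top')
c=cv2.resize(im[175:240,315:400],None,fx=9,fy=9,interpolation=cv2.INTER_CUBIC)
base=np.array([.5960,.0165])
print(((proj('scene',[[*base,.063],[*base,.108]])+.5-[315,175])*9).round(0), proj('top',[[*base,.108]]))
cv2.imwrite('pics/s6c.png',c[:,:,::-1])
for n,I,D in(('scene',im,d),('top',t,dt)):
    hsv=cv2.cvtColor(I,cv2.COLOR_RGB2HSV);m=cv2.inRange(hsv,(0,150,60),(8,255,255))|cv2.inRange(hsv,(172,150,60),(180,255,255))
    N,l,st,ce=cv2.connectedComponentsWithStats(m)
    for i in range(1,N):
        if 10<st[i,4]<250:
            v,u=np.nonzero(l==i); print(n,st[i],ce[i].round(1),'z max/med',[pt(n,a,b,D[b,a])[2].round(4) for a,b in zip(u[:3],v[:3])], pt(n,*ce[i],np.median(D[l==i])).round(3), 'axis',cv2.fitLine(np.c_[u,v].astype(np.float32),2,0,.01,.01).ravel()[:2].round(3))
print(sensors.get_obs()['clock'])
E
```

```text
[[245. 347.]
 [248. 241.]] [[304.8222862 194.3690502]]
scene [ 28 150  10   8  52] [ 32.8 153.3] z max/med [np.float64(0.1726), np.float64(0.1732), np.float64(0.1745)] [ 0.624 -0.918  0.17 ] axis [ 1.    -0.018]
scene [337 199   8  15  94] [340.6 206.1] z max/med [np.float64(-0.0031), np.float64(-0.0003), np.float64(0.1079)] [0.604 0.014 0.097] axis [ 0.021 -1.   ]
top [558 178   5   5  23] [560.  180.2] z max/med [np.float64(0.167), np.float64(0.1757), np.float64(0.1682)] [ 0.618 -0.919  0.17 ] axis [1. 0.]
top [303 193   5   6  22] [305.2 195.2] z max/med [np.float64(0.1043), np.float64(0.1106), np.float64(0.1159)] [0.593 0.015 0.106] axis [0.46  0.888]
25.25
```

View pics/s6c.png

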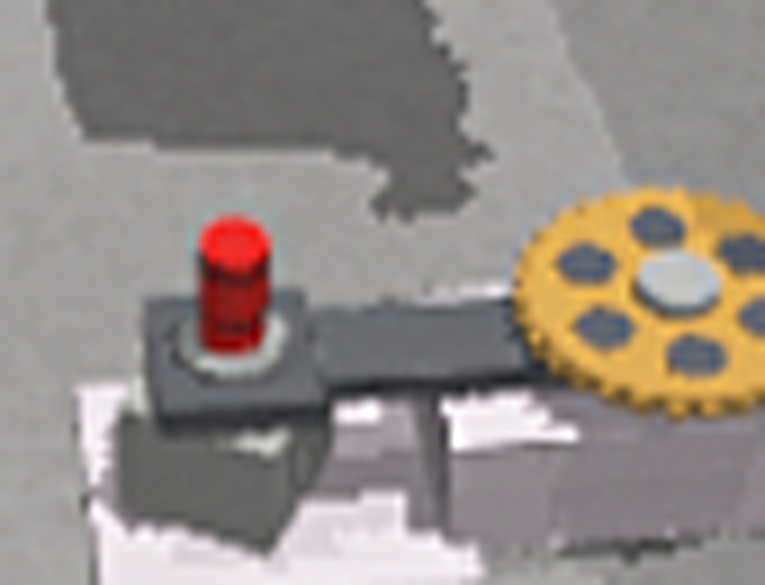

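The pin is upright and its collar flat on the arm (collar at crop (235,345), grip top (235,240)). The grip top height of about .106–.108 m matches the expected .108, and the axis slope of 0.02 matches the predicted vertical of 0.03. The arm is clear of everything, so I'm handing in.

```bash
python3 -c "
from h import *
print(order.job_done())"
```

```text
the job is handed in; nothing more can be done
None
```

I took the red-handled pin from the rack and drove it through the arm's eye into the block. I then let go, moved clear and handed the job in at about 25 s.

**Seating:** The pin was pressed in with at most about 20 N, following the side forces as it went. It came to a hard stop with the tool at 74.4 mm, against about 74.8 mm expected for a seated collar.

**Last picture:** The pin stands upright with its collar flat on the arm. The grip top reads 106–108 mm, against 108 mm expected. Squareness could only be checked to camera resolution: the measured lean in the image was 0.02, against 0.03 predicted for a vertical pin.

**What disagreed or went unchecked:**
- **Camera disagreement:** The two cameras differed by about 6 mm on where the eye was. I used a compromise position and found the rest by feel.
- **First approach to the pin:** It stopped about 9 mm short. I saw this in the picture and corrected it before gripping.
- **Yellow look-alikes:** At least one of the yellow pins had toppled when I first looked from close by. They appeared to be standing on their tips, and no contact showed in the readings.
- **Blue gauge pin:** It was in the rack the last time I saw it, just before I gripped the red pin. I did not check it again after that.

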